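# Log in and weigh a reagent bottle

## Robot

A 6-joint arm with a two-finger parallel gripper is mounted at the origin on the work surface. World frame = base frame: x ahead of the robot, y to its left, z up, the work surface at z = 0. Lengths are in m, angles in rad, forces in N, time in s.
With the tool pointing down it reaches from about 0.35 to 0.725 m from the base axis. Payload 4.3 kg.
Tool frame: the origin (TCP) lies at the very end of the fingers, on their centre line; the grasp point (between the pads) lies 19 mm behind it; z points along the fingers, y is the line along which they close (so a half turn about z gives the same grasp; the last joint's range is limited). The gripper opens to 85 mm and grips with 20 to 120 N. Pads are 22 mm wide; open, the fingers measure 114 mm over their backs; the gripper's body (76 mm by 85 mm) begins 54 mm behind the grasp point. The pads swing forward as they close: fully open they stand 13 mm farther back than shut.
Start: joints at [1.236, 0.377, 0.081, 1.274, 0, 1.46], TCP at [0.128, 0.561, 0.197] pointing down, gripper open.
Joint ranges: [-2.72, 2.72], [-0.84, 1.66], [-1.02, 1.22], [-1.77, 2.12], [-1.37, 1.28], [-3.14, 3.14]. Speed limits (rad/s): [2.57, 2.57, 3.14, 3.14, 3.14, 3.14].

## Interface

Orientations are given as [roll, pitch, yaw] about the fixed x, y, z axes, in that order (R = Rz(yaw) Ry(pitch) Rx(roll)).
In Python, from rig import state, read_camera, camera_info, close_job gives the robot as it stands.
- The arm moves only by the tool send_rows, never from a script. Its arguments are lists of equal length, an entry for each row: "dp": the shift along the tool's x, y, z scaled (see below), a list of three; "delta_rot": the turn, a rotation vector about the tool's x, y, z scaled (see below), a list of three; "fingers": the gripper's target within -1 to 1 (fully open at 1, half-way at 0, shut at -1). A call has 1 to 20 rows; each row shifts and turns the commanded pose from where the row before left it, along the tool's axes as they then stand; what a row does not reach is not made up. The controller multiplies each number of a shift by 0.04 m and each number of a turn by 5 degrees. A row lasts 1/12 s, in which the tool goes at most 41.7 mm and 7.16 degrees, less where a joint would pass 70% of its speed; a pose out of reach is approached as far as the arm can. A call with a number of a shift or a turn outside -1 to 1 is refused whole. A call with a gripper value outside its range is refused whole. The fingers move at their own pace and stop on an object; "force" is the grip in N (left out, the last holds). Time passes only in rows, so rows that do not move let the fingers close. It gives the time, the measured TCP pose, the force, the opening and the grip force at its end, in the units of the state.
- state(): the state, without advancing time (a new reading comes with each control period).
- read_camera(name): name is "scene" or "side" or "wrist"; returns the picture (384x512x3 uint8, red, green, blue); there is no depth.
- camera_info(name): a dict with "mtx" (3x3 intrinsics, pixels), "pose" (4x4, takes a point from camera to world coordinates). Camera axes: x right, y down, z forward; pixel columns grow to the right and rows downward; lengths in m; the calibration is good to about 2 mm. A picture is of the moment at which its call begins: read the wrist's pose just before it. camera_info takes no time and is no camera call; for the wrist camera it gives the pose at the moment of the call.
- close_job(): hands the job in; it is judged then, once.
The state is a dict: "clock": time; "q": joint angles; "dq": joint speeds; "joint_efforts": joint torques, N m; "eef_pos": TCP position; "eef_rot": TCP orientation; "force": force on the tool from outside, world axes, zero at the start; "torque": the same for the moment, N m; "finger_gap": finger opening in m; "finger_force": force on a finger pad.
Only numpy, scipy, OpenCV 4.12 (cv2) and the standard library are available. Lean on these libraries where they do the work, as an engineer would, in place of code of your own. Each camera call takes 0.05 s, during which the arm holds its last target. There are 200 camera calls.

## Task

First lift the steel pail off the balance by its handle and set it down, not dropped, wholly on the round green mat. Then lift the square amber bottle out of the tray by its cap and show its labels to the reader's window one at a time in the order red, yellow, green, blue: hold each upright and square to the window, about 3 cm in front of the glass and at its height, still for a second, without knocking the reader. Finally stand the bottle upright, again without dropping it, in the middle of the balance pan, keep both vessels from tipping, and leave everything else where it is.

Things in the scene. Friction and masses are not known exactly. Their poses are not given: they have to be found in the camera images.
- bottle: Loose square amber bottle, round black cap, upright in the blue tray; 0.3 to 0.65 kg. Body 64 x 64 mm and 110 tall with flat shoulder; neck 36 dia; cap 40 dia from 128 to 165 above the underside. One label, 50 wide x 70 tall, on each side, with a strip of its colour on the shoulder: red on +x, yellow on +y, green on -x, blue on -y. Origin: centre of underside, z up.
- label_red (a point): Centre of the red label, on the bottle's +x side, 55 mm above the underside; 32 mm out from the bottle's axis. Axes as the bottle.
- label_yellow (a point): Centre of the yellow label, on the bottle's +y side, 55 mm above the underside. Axes as the bottle.
- label_green (a point): Centre of the green label, on the bottle's -x side, 55 mm above the underside. Axes as the bottle.
- label_blue (a point): Centre of the blue label, on the bottle's -y side, 55 mm above the underside. Axes as the bottle.
- pail: Loose steel pail, 84 mm dia at the rim, 90 tall, 0.2 to 0.45 kg, standing on the balance pan. Rigid handle over the top: a red bar 96 long along the pail's x, 12 x 12, its centre 145 above the underside, on an upright at each end; 49 of free space between rim and bar. Origin: centre of underside, z up.
- pail_handle (a point): Middle of the pail's red handle bar, 145 mm above the pail's underside; bar runs along x.
- balance: Fixed white bench balance, 200 (x) x 180 mm (y), body 45 tall, with a round steel pan 144 dia in its middle whose top is 65 mm above the bench. Display along its -x edge. Origin: centre of underside, z up.
- balance_pan (a point): Centre of the balance pan's top face (65 mm above the bench).
- reader: Fixed grey label reader, 100 (x) x 120 (y) x 150 mm tall; dark window in its -x side; yellow T on top, crossbar at the window side. Reads a label held upright facing the window, 10 to 60 mm from the glass, centre within 25 of the window's centre (sideways and height), within 0.25 rad of square. Origin: centre of underside, z up.
- reader_window (a point): Centre of the reader's window, 47 mm in front (-x) of the reader's middle and 100 mm above the bench. The window looks along the reader's -x axis, so the label must lie at negative x in this frame, facing +x.
- mat: Fixed round green mat, 170 mm dia, 4 thick, flat on the bench. Origin: centre of underside, z up.
- tray: Fixed shallow blue tray, 280 (x) x 140 (y) mm, rim 16 tall, walls 4, floor top 4 mm above the bench. Holds the square bottle and two bystanders. Origin: centre of underside, z up.
- amber_bottle: Bystander, loose: round amber glass bottle, 52 mm dia, 125 tall, standing in the tray behind the square bottle. Leave alone. Origin: centre of underside, z up.
- white_jar: Bystander, loose: white plastic jar, 52 dia, 70 tall, standing in the tray behind the square bottle. Leave alone. Origin: centre of underside, z up.
- beaker: Bystander, loose: glass beaker, 66 mm dia, 85 tall, behind the reader. Leave alone. Origin: centre of underside, z up.
- small_beaker: Bystander, loose: small glass beaker, 52 dia, 65 tall, behind the balance. Leave alone. Origin: centre of underside, z up.
- orange_jar: Bystander, loose: orange plastic jar, 60 mm dia, 80 tall, behind the mat. Leave alone. Origin: centre of underside, z up.
- tip_box: Bystander, loose: yellow box, 110 x 75 x 50 mm tall, behind the mat. Leave alone. Origin: centre of underside, z up.
- dish: Bystander, loose: flat glass dish, 80 dia, 14 tall, on the bench in front of the reader window. Leave alone. Origin: centre of underside, z up.

How it is judged:
By the outcome, as a careful person would: the job done as asked, in the order asked, and still so for the second after the job is handed in, with the robot touching nothing.
It also fails if it takes over 72 s, if anything falls off the work surface, if the arm or the gripper's body presses on something with over 40 N, if the wrist force passes 120 N, or if a joint passes its speed limit or range.

## Working session

There is one attempt and no reset: what is moved stays moved. The work goes in short steps, Python scripts to look and compute and a tool call to move; the robot and the scene stay as the last step left them, time stands still between calls to the robot, and variables do not carry over. Pictures are saved under pics/ and viewed, at most 10 in all, crops included, and the job is handed in when it is done.

Besides the shell and the picture viewer there is one more tool, called after ">>>" as name(argument=value, ...), one argument or row to a line, values as JSON. send_rows: Moves the arm, as the interface text tells. Its arguments: {"type":"object","properties":{"dp":{"type":"array","items":{"type":"array","items":{"type":"number"}}},"delta_rot":{"type":"array","items":{"type":"array","items":{"type":"number"}}},"fingers":{"type":"array","items":{"type":"number"}},"force":{"type":"number"}},"required":["dp","delta_rot","fingers"]}

```bash
mkdir -p pics; ls
python3 - <<'E'
from rig import *
import cv2,numpy as np
s=state();print(s)
a=[]
for n in("scene","side"):
    im=read_camera(n);cv2.imwrite(f"pics/{n}0.png",im[...,::-1]);i=camera_info(n);print(n,np.round(i["mtx"],1).tolist(),np.round(i["pose"],3).tolist())
E
```

```text
pics
{'clock': 0.0, 'q': array([ 1.23572385e+00,  3.78055089e-01,  7.96062824e-02,  1.27442383e+00,
       -1.05592435e-05,  1.46051792e+00]), 'dq': array([-0.00043378,  0.00088461,  0.00100668, -0.00119631, -0.00138371,
        0.00129396]), 'joint_efforts': array([ 3.26337149e-04, -4.63605809e+01,  2.69874251e+01,  2.08172947e-02,
        4.37679682e-05,  2.47324913e-06]), 'eef_pos': array([0.12790895, 0.55982598, 0.19615793]), 'eef_rot': array([-3.13952780e+00, -2.18012850e-04,  2.91679837e+00]), 'force': array([ 0.01248468,  0.23164075, -0.29781834]), 'torque': array([-0.00839886, -0.0128229 ,  0.01183034]), 'finger_force': 0.0, 'finger_gap': 0.08565871613483778}
scene [[349.2, 0.0, 251.3], [0.0, 349.2, 197.6], [0.0, 0.0, 1.0]] [[-0.893, 0.344, -0.291, 0.959], [0.45, 0.683, -0.575, 0.739], [0.001, -0.644, -0.765, 1.104], [0.0, 0.0, 0.0, 1.0]]
side [[408.5, 0.0, 257.3], [0.0, 408.5, 200.4], [0.0, 0.0, 1.0]] [[0.967, -0.145, 0.209, 0.343], [-0.254, -0.609, 0.751, -0.877], [0.018, -0.779, -0.626, 0.882], [0.0, 0.0, 0.0, 1.0]]
```

View pics/scene0.png

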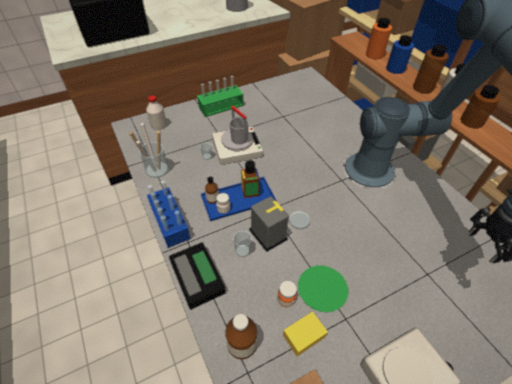

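View pics/side0.png

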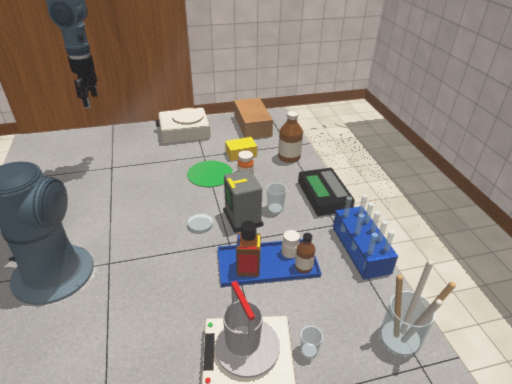

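```bash
cat > h.py <<'E'
from rig import *
import cv2,numpy as np
def ray(n,uv,info=None):
    i=info or camera_info(n);K=np.array(i["mtx"]);P=np.array(i["pose"])
    uv=np.atleast_2d(np.asarray(uv,float));d=np.c_[uv,np.ones(len(uv))]@np.linalg.inv(K).T@P[:3,:3].T
    return P[:3,3],d
def onz(n,uv,z,info=None):
    o,d=ray(n,uv,info);return (o+d*((z-o[2])/d[:,2])[:,None])[:,:2]
def cross(a,b): # two (o,d) -> point, gap
    (o,d),(p,e)=[(x[0],x[1][0]/np.linalg.norm(x[1][0])) for x in(a,b)]
    s,t=np.linalg.lstsq(np.c_[d,-e],p-o,rcond=None)[0]
    A,B=o+s*d,p+t*e;return (A+B)/2,np.linalg.norm(A-B)
def mask(im,lo,hi,box=None):
    h=cv2.cvtColor(im,cv2.COLOR_RGB2HSV);m=cv2.inRange(h,lo,hi)
    if lo[0]==0 and hi[0]<=12: m|=cv2.inRange(h,(172,lo[1],lo[2]),(180,hi[1],hi[2]))
    if box: k=np.zeros_like(m);x0,y0,x1,y1=box;k[y0:y1,x0:x1]=1;m=m*k
    return m
def big(m):
    c=max(cv2.findContours(m,cv2.RETR_EXTERNAL,cv2.CHAIN_APPROX_NONE)[0],key=cv2.contourArea)
    return c[:,0,:]
E
python3 - <<'E'
from h import *
np.set_printoptions(precision=3,suppress=True)
B={"scene":dict(mat=(290,260,360,320),tray=(195,175,280,220),T=(260,200,290,216),bar=(225,100,250,125)),
   "side":dict(mat=(180,155,240,190),tray=(210,235,325,285),T=(222,170,252,192),bar=(225,275,262,322))}
H=dict(mat=((50,120,60),(75,255,255)),tray=((105,150,60),(125,255,255)),T=((22,120,120),(35,255,255)),bar=((0,150,90),(10,255,255)))
Z=dict(mat=.004,tray=.016,T=.151,bar=.216)
for n in B:
    im=cv2.imread(f"pics/{n}0.png")[...,::-1].copy()
    for k in B[n]:
        m=mask(im,*H[k],B[n][k]);c=big(m);w=onz(n,c,Z[k]).astype(np.float32)
        if k=="mat":print(n,k,cv2.minEnclosingCircle(w))
        else:
            r=cv2.minAreaRect(w);print(n,k,len(c),r[0],r[1],r[2],cv2.boxPoints(r).tolist() if k!="tray" else "", w.mean(0))
# T pixels map
im=cv2.imread("pics/side0.png");cv2.imwrite("pics/c.png",cv2.resize(np.hstack([im[150:382,190:330]]),None,fx=2.5,fy=2.5,interpolation=cv2.INTER_CUBIC))
E
```

```text
scene mat ((0.5046013593673706, 0.37589946389198303), 0.08281019330024719)
scene tray 243 (0.5939527153968811, -0.1037670224905014) (0.13986846804618835, 0.27357250452041626) 84.20635986328125  [ 0.607 -0.099]
scene T 41 (0.5469807982444763, 0.09175987541675568) (0.04528359696269035, 0.05646436661481857) 74.22454833984375 [[0.5136564373970032, 0.07764631509780884], [0.5679940581321716, 0.06229546666145325], [0.5803051590919495, 0.10587343573570251], [0.525967538356781, 0.1212242841720581]] [0.546 0.099]
scene bar 30 (0.4589292109012604, -0.3726791441440582) (0.0150931216776371, 0.09773286432027817) 8.369980812072754 [[0.44434982538223267, -0.3254317045211792], [0.4585762619972229, -0.42212361097335815], [0.4735085964202881, -0.41992658376693726], [0.45928215980529785, -0.3232346773147583]] [ 0.459 -0.374]
side mat ((0.505772054195404, 0.37477776408195496), 0.08217579871416092)
side tray 247 (0.6100574731826782, -0.1133924052119255) (0.1330896019935608, 0.22962628304958344) 84.1511459350586  [ 0.612 -0.146]
side T 47 (0.5448517799377441, 0.09664908051490784) (0.045137934386730194, 0.05814487487077713) 70.63236236572266 [[0.5099400281906128, 0.08499853312969208], [0.5647945404052734, 0.06571604311466217], [0.5797635316848755, 0.1082996279001236], [0.5249090194702148, 0.1275821179151535]] [0.546 0.102]
side bar 78 (0.455413281917572, -0.3757866621017456) (0.012067261151969433, 0.09657052159309387) 9.911050796508789 [[0.44115886092185974, -0.3292604982852936], [0.45778051018714905, -0.4243898093700409], [0.4696677029132843, -0.42231282591819763], [0.453046053647995, -0.3271835148334503]] [ 0.456 -0.377]
```

View pics/c.png

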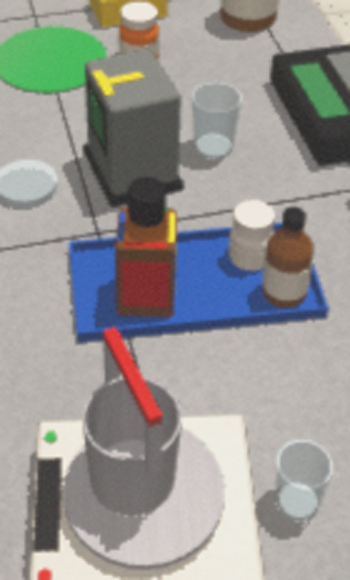

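>>> send_rows(
  dp=[
    [-0.78,-0.36,-0.3],
    [-0.78,-0.36,-0.3],
    [-0.78,-0.36,-0.3],
    [-0.78,-0.36,-0.3],
    [-0.78,-0.36,-0.3],
    [-0.78,-0.36,-0.3],
    [-0.78,-0.36,-0.3],
    [-0.78,-0.36,-0.3],
    [-0.78,-0.36,-0.3],
    [-0.78,-0.36,-0.3],
    [0,0,0],
    [0,0,0],
    [0,0,0],
    [0,0,0],
    [0,0,0],
    [0,0,0],
    [0,0,0],
  ],
  delta_rot=[
    [0,0,1],
    [0,0,0],
    [0,0,0],
    [0,0,0],
    [0,0,0],
    [0,0,0],
    [0,0,0],
    [0,0,0],
    [0,0,0],
    [0,0,0],
    [0,0,1],
    [0,0,1],
    [0,0,1],
    [0,0,1],
    [0,0,1],
    [0,0,1],
    [0,0,1],
  ],
  fingers=[1,1,1,1,1,1,1,1,1,1,1,1,1,1,1,1,1],
)

```text
clock: 1.52
eef_pos: [0.3826, 0.3298, 0.3166]
eef_rot: [-3.141, -0.0, 2.214]
force: [0.9, -0.3, -0.3]
finger_gap: 0.0852
finger_force: 0.0
```

```bash
cat >> h.py <<'E'
def plan(x,y,z,yaw=None):
    s=state();p=s["eef_pos"];r=s["eef_rot"]
    from scipy.spatial.transform import Rotation as R
    M=R.from_euler("xyz",r)
    print("q",np.round(s["q"],2),"pos",np.round(p,4),"rot",np.round(r,3),"t",round(s["clock"],2))
    print("dp units",np.round(M.inv().apply(np.array([x,y,z])-p)/.04,3))
    if yaw is not None:
        v=(M.inv()*R.from_euler("xyz",[np.pi,0,yaw])).as_rotvec()
        print("rot units",np.round(np.degrees(v)/5,3))
E
python3 - <<'E'
from h import *
plan(.455,-.30,.34,np.radians(98.7))
E
```

```text
q [0.59 0.23 0.19 1.53 0.   1.51] pos [0.3826 0.3298 0.3166] rot [-3.141 -0.     2.214] t 1.52
dp units [-13.683  -7.998  -0.578]
rot units [-1.200e-02  1.000e-03  5.633e+00]
```

>>> send_rows(
  dp=[
    [-0.76,-0.44,-0.15],
    [-0.76,-0.44,-0.15],
    [-0.76,-0.44,-0.15],
    [-0.76,-0.44,-0.15],
    [-0.76,-0.44,-0.15],
    [-0.76,-0.44,-0.15],
    [-0.76,-0.44,-0.15],
    [-0.76,-0.44,-0.15],
    [0,0,0],
    [0,0,0],
    [0,0,0],
    [0,0,0],
    [0,0,0],
  ],
  delta_rot=[
    [0,0,0],
    [0,0,0],
    [0,0,0],
    [0,0,0],
    [0,0,0],
    [0,0,0],
    [0,0,0],
    [0,0,0],
    [0,0,1],
    [0,0,1],
    [0,0,1],
    [0,0,0],
    [0,0,0],
  ],
  fingers=[1,1,1,1,1,1,1,1,1,1,1,1,1],
)

```text
clock: 2.6
eef_pos: [0.4171, 0.0511, 0.3648]
eef_rot: [-3.141, -0.0, 1.959]
force: [0.7, 0.2, -0.5]
finger_gap: 0.0852
finger_force: 0.0
```

Run:
```python
from h import *
i=camera_info("wrist");im=read_camera("wrist");cv2.imwrite("pics/w1.png",im[...,::-1]);np.savez("w1.npz",mtx=i["mtx"],pose=i["pose"])
print(np.round(i["mtx"],1).tolist(),np.round(i["pose"],3).tolist())
plan(.455,-.30,.34,np.radians(98.7))
```

```text
[[305.8, 0.0, 256.6], [0.0, 305.8, 190.6], [0.0, 0.0, 1.0]] [[0.926, 0.358, 0.123, 0.385], [0.379, -0.876, -0.299, 0.128], [0.001, 0.323, -0.946, 0.542], [0.0, 0.0, 0.0, 1.0]]
q [-0.03  0.07  0.12  1.62  0.    1.15] pos [0.4171 0.0512 0.3649] rot [-3.141 -0.     1.959] t 2.65
dp units [-8.484 -2.447  0.62 ]
rot units [-0.006 -0.003  2.71 ]
```

View pics/w1.png

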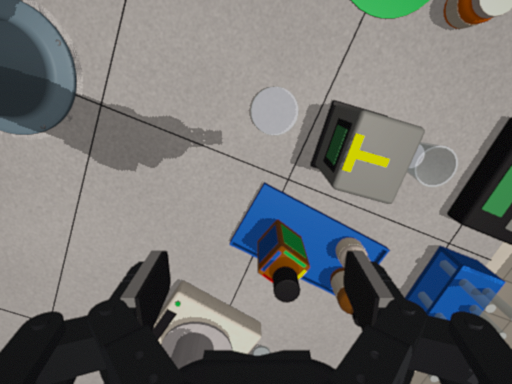

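Run:
```python
from h import *
np.set_printoptions(precision=3,suppress=True)
I=dict(np.load("w1.npz"));im=cv2.imread("pics/w1.png")[...,::-1].copy()
f=lambda uv,z:onz("w",uv,z,I).astype(np.float32)
def rect(w,t):r=cv2.minAreaRect(w);print(t,np.array(r[0]),np.array(r[1]),round(r[2],1))
print(im[180,360],im[130,400],im[110,345],im[160,440])
# reader top
hsv=cv2.cvtColor(im,cv2.COLOR_RGB2HSV)
c=big(mask(im,(22,120,120),(35,255,255),(335,125,400,185)));rect(f(c,.151),"T")
w=f(np.argwhere(mask(im,(22,120,120),(35,255,255),(335,125,400,185)))[:,::-1],.151);print("T mean",w.mean(0))
v=im[185,370].astype(int);m=(np.abs(im.astype(int)-v).max(2)<14).astype(np.uint8)*255;k=np.zeros_like(m);k[95:210,325:430]=1
m=cv2.morphologyEx(m*k,cv2.MORPH_OPEN,np.ones((3,3)));m=cv2.morphologyEx(m,cv2.MORPH_CLOSE,np.ones((9,9)));c=cv2.convexHull(big(m));ap=cv2.approxPolyDP(c,5,True)[:,0];print("top px",ap.tolist(),f(ap,.15));rect(f(c[:,0],.15),"top")
# window green
c=big(mask(im,(45,60,20),(85,255,120),(318,118,352,170)));print("win px",c.mean(0),c.min(0),c.max(0),"px3d z.1",f([c.mean(0)],.1))
# bottle
for n,lo,hi,box in (("cap",(0,0,0),(180,255,45),(268,262,304,304)),("blue",(100,120,90),(130,255,255),(262,255,285,275)),("greenS",(50,150,60),(75,255,255),(280,246,312,270)),("yellow",(22,150,150),(35,255,255),(290,260,312,285))):
    m=mask(im,lo,hi,box);
    if m.any():
        c=big(m);r=cv2.minAreaRect(c.astype(np.float32));print(n,len(c),r,"w",f([r[0]],.169 if n=="cap" else .114))
c=big(mask(im,(105,150,60),(125,255,255),(225,180,390,300)));print(cv2.approxPolyDP(cv2.convexHull(c),4,True)[:,0].tolist());print(f(cv2.approxPolyDP(cv2.convexHull(c),4,True)[:,0],.016))
cv2.imwrite("pics/w1c.png",cv2.resize(im[95:305,235:435,::-1],None,fx=2.8,fy=2.8,interpolation=cv2.INTER_CUBIC))
```

```text
[140 138 131] [143 141 134] [49 47 45] [120 121 118]
T [0.552 0.102] [0.056 0.051] 6.4
T mean [0.543 0.101]
top px [[364, 113], [424, 131], [429, 183], [393, 201], [337, 187]] [[0.521 0.15 ]
 [0.602 0.159]
 [0.646 0.102]
 [0.614 0.061]
 [0.534 0.05 ]]
top [0.585 0.107] [0.12  0.103] 6.3
win px [336.198 143.663] [326 124] [347 165] px3d z.1 [[0.522 0.099]]
cap 90 ((285.6270751953125, 283.89752197265625), (34.31304168701172, 24.263578414916992), 84.80557250976562) w [[ 0.525 -0.105]]
blue 35 ((269.5000305175781, 261.5000305175781), (2.8284270763397217, 21.21320343017578), 45.0) w [[ 0.505 -0.111]]
greenS 37 ((299.3600158691406, 248.52000427246094), (18.000001907348633, 7.200000762939453), 36.86989212036133) w [[ 0.539 -0.071]]
yellow 20 ((301.0000305175781, 273.5000305175781), (3.5355336666107178, 10.60660171508789), 45.0) w [[ 0.561 -0.112]]
[[230, 243], [266, 184], [388, 251], [332, 293]]
[[ 0.446 -0.156]
 [ 0.464 -0.02 ]
 [ 0.737 -0.056]
 [ 0.68  -0.185]]
```

View pics/w1c.png

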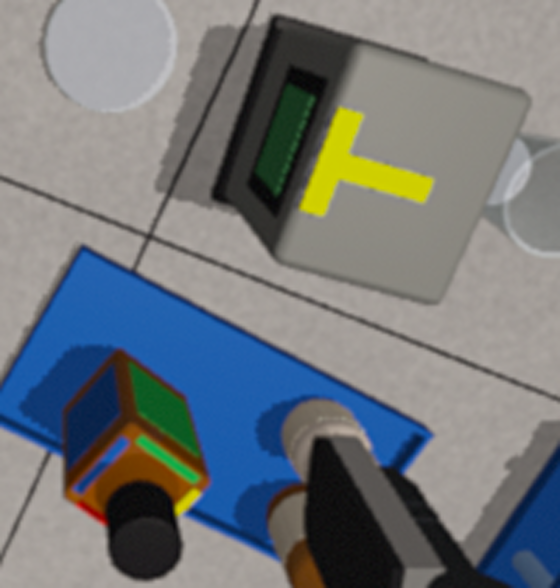

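Run:
```python
from h import *
np.set_printoptions(precision=3,suppress=True)
I=dict(np.load("w1.npz"));f=lambda crop,z:onz("w",np.array(crop)/2.8+[235,95],z,I)
t=f([[357,42],[278,258],[438,302],[530,95]],.15);print(t,t.mean(0));e=t[[2,3]].mean(0)-t[[1,0]].mean(0);print("readyaw",np.degrees(np.arctan2(e[1],e[0])),np.linalg.norm(e))
fy=t[0]-t[1];print(np.degrees(np.arctan2(-fy[0],fy[1])),np.linalg.norm(fy))
w=f([[296,82],[310,95],[257,197],[270,205],[286,140]],.1);print("win",w)
s=f([[167,458],[103,466],[90,512],[188,501]],.114);print("G B R Y",s)
for c in ([[145,440],[200,482]],[[83,487],[129,438]]):a=f(c,.114);d=a[1]-a[0];print("strip",np.linalg.norm(d),np.degrees(np.arctan2(d[1],d[0])))
k=f([[133,425],[65,495],[210,480]],.114);print("corners",k,"ctr",k[1:].mean(0))
print("cap",f([[145,545]],.169),"dish",f([[110,48]],.014))
```

```text
[[0.517 0.152]
 [0.531 0.049]
 [0.614 0.058]
 [0.601 0.161]] [0.566 0.105]
readyaw 6.325904079457038 0.08387773119070642
7.369959352699755 0.10441626980125428
win [[0.515 0.126]
 [0.525 0.123]
 [0.523 0.065]
 [0.532 0.063]
 [0.524 0.098]]
G B R Y [[ 0.54  -0.09 ]
 [ 0.508 -0.109]
 [ 0.513 -0.14 ]
 [ 0.563 -0.112]]
strip 0.04270234639286958 -17.90096118591272
strip 0.04120294351619853 73.4872744908956
corners [[ 0.513 -0.078]
 [ 0.495 -0.135]
 [ 0.569 -0.094]] ctr [ 0.532 -0.115]
cap [[ 0.531 -0.114]] dish [[0.428 0.101]]
```

>>> send_rows(
  dp=[
    [-0.77,-0.22,0.05],
    [-0.77,-0.22,0.05],
    [-0.77,-0.22,0.05],
    [-0.77,-0.22,0.05],
    [-0.77,-0.22,0.05],
    [-0.77,-0.22,0.05],
    [-0.77,-0.22,0.05],
    [-0.77,-0.22,0.05],
    [-0.77,-0.22,0.05],
    [-0.77,-0.22,0.05],
    [-0.77,-0.22,0.05],
    [0,0,0],
    [0,0,0],
    [0,0,0],
    [0,0,0],
    [0,0,0],
  ],
  delta_rot=[
    [0,0,0],
    [0,0,0],
    [0,0,0],
    [0,0,0],
    [0,0,0],
    [0,0,0],
    [0,0,0],
    [0,0,0],
    [0,0,0],
    [0,0,0],
    [0,0,0],
    [0,0,0.9],
    [0,0,0.9],
    [0,0,0.9],
    [0,0,0],
    [0,0,0],
  ],
  fingers=[1,1,1,1,1,1,1,1,1,1,1,1,1,1,1,1],
)

```text
clock: 3.98
eef_pos: [0.4553, -0.2989, 0.3428]
eef_rot: [-3.141, -0.0, 1.725]
force: [-0.5, -0.1, 0.5]
finger_gap: 0.0857
finger_force: 0.0
```

Run:
```python
from h import *
i=camera_info("wrist");im=read_camera("wrist");cv2.imwrite("pics/w2.png",im[...,::-1]);np.savez("w2.npz",mtx=i["mtx"],pose=i["pose"])
c=big(mask(im,(0,150,80),(10,255,255)));w=onz("w",c,.216,i).astype(np.float32);print(cv2.minAreaRect(c.astype(np.float32)),cv2.minAreaRect(w))
plan(.456,-.374,.192,np.radians(98.7))
```

```text
((247.79690551757812, 232.53196716308594), (79.32718658447266, 10.716208457946777), 87.39744567871094) ((0.4559202194213867, -0.37110212445259094), (0.011766526848077774, 0.09687279164791107), 10.317183494567871)
q [-0.7   0.33  0.39  1.63  0.    0.72] pos [ 0.4553 -0.2989  0.3429] rot [-3.141 -0.     1.724] t 4.03
dp units [-1.859 -0.271  3.773]
rot units [-0.002 -0.003  0.021]
```

View pics/w2.png

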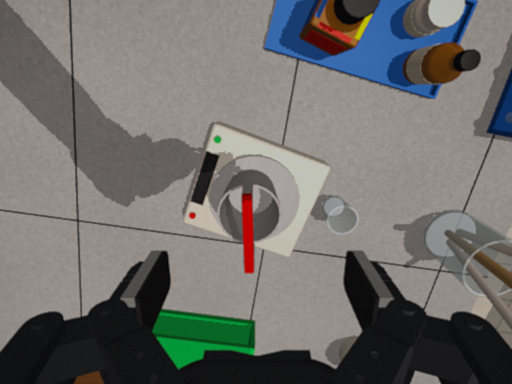

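>>> send_rows(
  dp=[
    [-0.6,-0.09,0.2],
    [-0.6,-0.09,0.2],
    [-0.62,-0.09,0.2],
    [0,0,0.55],
    [0,0,0.55],
    [0,0,0.55],
    [0,0,0.55],
    [0,0,0.5],
    [0,0,0.3],
    [0,0,0.2],
    [0,0,0],
    [0,0,0],
    [0,0,0],
    [0,0,0],
    [0,0,0],
    [0,0,0],
    [0,0,0],
    [0,0,0],
    [0,0,0],
    [0,0,0],
  ],
  delta_rot=[
    [0,0,-0.15],
    [0,0,0],
    [0,0,0],
    [0,0,0],
    [0,0,0],
    [0,0,0],
    [0,0,0],
    [0,0,0],
    [0,0,0],
    [0,0,0],
    [0,0,0],
    [0,0,0],
    [0,0,0],
    [0,0,0],
    [0,0,0],
    [0,0,0],
    [0,0,0],
    [0,0,0],
    [0,0,0],
    [0,0,0],
  ],
  fingers=[1,1,1,1,1,1,1,1,1,1,1,-1,-1,-1,-1,-1,-1,-1,-1,-1],
  force=60,
)

```text
clock: 5.7
eef_pos: [0.4561, -0.3728, 0.1911]
eef_rot: [3.142, -0.0, 1.734]
force: [0.7, -0.0, -0.3]
finger_gap: -0.0
finger_force: 0.0
```

Run:
```python
from h import *
a=[]
I=read_camera("scene");S=read_camera("side");W=read_camera("wrist")
k=lambda im,x,y,w,h,s:cv2.resize(im[y:y+h,x:x+w,::-1],(400,300),interpolation=cv2.INTER_CUBIC)
cv2.imwrite("pics/g1.png",np.vstack([np.hstack([k(I,190,70,120,90,3),k(S,185,240,160,120,3)]),np.hstack([k(W,130,120,256,192,2),k(W,0,0,512,384,1)])]))
```

```text
(no output)
```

View pics/g1.png

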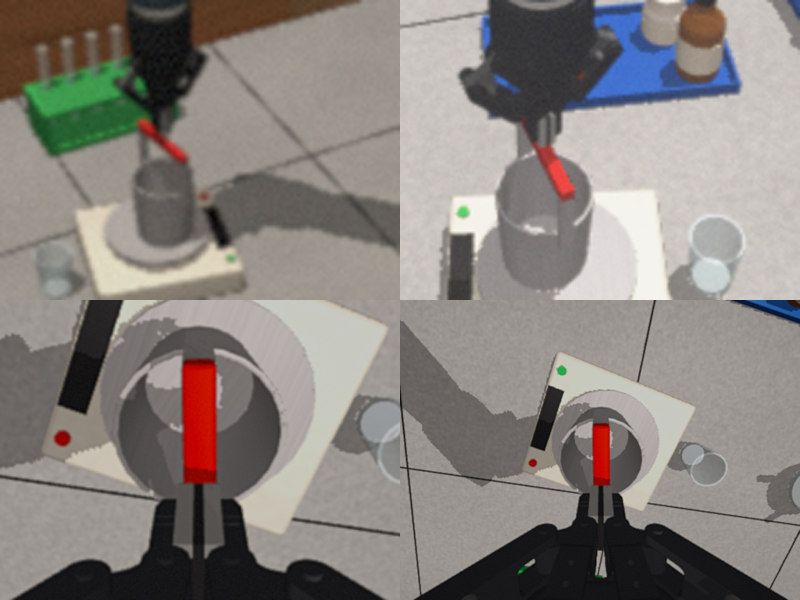

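Run:
```python
from h import *
np.set_printoptions(precision=3,suppress=True)
for n in("scene","side"):
    im=read_camera(n);c=big(mask(im,(0,150,90),(10,255,255),(215,80,265,335)));r=cv2.minAreaRect(c.astype(np.float32));b=cv2.boxPoints(r);b=b[np.argsort(b[:,1])];print(n,r,b.tolist())
    print(onz(n,[b[:2].mean(0),b[2:].mean(0)],.21))
g=dict(scene=[238,101],side=[243,296]);print("tip",cross(ray("scene",g["scene"]),ray("side",g["side"])))
P=np.array([.456,-.373,.191])
for n in g:
    i=camera_info(n);M=np.array(i["pose"]);c=M[:3,:3].T@(P-M[:3,3]);u=np.array(i["mtx"])@c;print(n,"TCP px",u[:2]/u[2])
I=camera_info("wrist");M=np.array(I["pose"]);c=M[:3,:3].T@(P-M[:3,3]);u=np.array(I["mtx"])@c;print("TCP wrist px",u[:2]/u[2])
s0=cv2.imread("pics/scene0.png")[...,::-1].copy();m=mask(s0,(0,150,90),(10,255,255),(225,100,250,125));print(big(m).min(0),big(m).max(0))
```

```text
scene ((238.00001525878906, 112.0), (16.970561981201172, 2.8284268379211426), 45.0) [[233.00001525878906, 105.0], [231.00001525878906, 107.0], [245.00001525878906, 117.0], [243.00001525878906, 119.0]]
[[ 0.462 -0.429]
 [ 0.452 -0.331]]
side ((246.7101593017578, 307.88531494140625), (22.02720069885254, 5.98565149307251), 61.38954162597656) [[244.0636749267578, 296.78338623046875], [238.8088836669922, 299.649658203125], [254.61143493652344, 316.1209716796875], [249.3566436767578, 318.98724365234375]]
[[ 0.455 -0.369]
 [ 0.465 -0.419]]
tip (array([ 0.45 , -0.396,  0.252]), np.float64(0.004673956913875969))
scene TCP px [238.923 116.441]
side TCP px [242.179 305.431]
TCP wrist px [257.932 224.903]
[232 106] [245 118]
```

>>> send_rows(
  dp=[
    [0,0,0],
    [0,0,0],
    [0,0,0],
    [0,0,0],
    [0,0,0],
    [0,0,0],
    [0,0,0],
    [0,0,0.15],
    [0,0,0.15],
    [0,0,0.15],
    [0,0,0.15],
    [0,0,0],
  ],
  delta_rot=[
    [0,0,0],
    [0,0,0],
    [0,0,0],
    [0,0,0],
    [0,0,0],
    [0,0,0],
    [0,0,0],
    [0,0,0],
    [0,0,0],
    [0,0,0],
    [0,0,0],
    [0,0,0],
  ],
  fingers=[1,1,1,1,1,1,1,1,1,1,1,1],
)

```text
clock: 6.95
eef_pos: [0.4552, -0.3719, 0.165]
eef_rot: [-3.14, -0.003, 1.734]
force: [-0.3, -0.2, 0.4]
finger_gap: 0.0851
finger_force: 0.0
```

Run:
```python
from h import *
print(state()["eef_pos"],state()["finger_gap"],state()["force"])
I=read_camera("scene");S=read_camera("side");W=read_camera("wrist")
k=lambda im,x,y,w,h:cv2.resize(im[y:y+h,x:x+w,::-1],(400,300),interpolation=cv2.INTER_CUBIC)
cv2.imwrite("pics/g2.png",np.vstack([np.hstack([k(I,190,70,120,90),k(S,185,240,160,120)]),np.hstack([k(W,130,120,256,192),k(W,0,0,512,384)])]))
```

```text
[ 0.45521236 -0.37185164  0.16499245] 0.08508666551379002 [-0.29881747 -0.20489361  0.42447447]
```

View pics/g2.png

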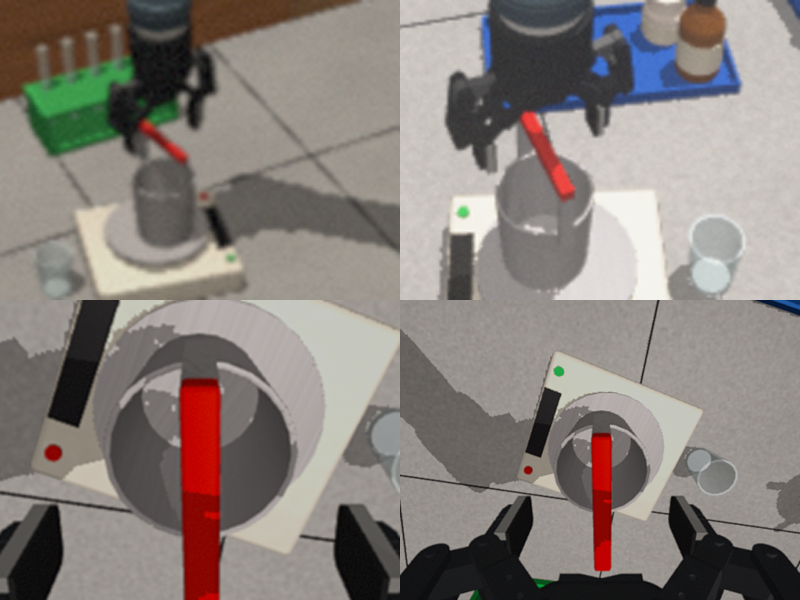

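>>> send_rows(
  dp=[
    [0,0,0.13],
    [0,0,0.13],
    [0,0,0.12],
    [0,0,0],
    [0,0,0],
    [0,0,0],
    [0,0,0],
    [0,0,0],
    [0,0,0],
    [0,0,0],
    [0,0,0],
    [0,0,0],
    [0,0,0],
  ],
  delta_rot=[
    [0,0,0],
    [0,0,0],
    [0,0,0],
    [0,0,0],
    [0,0,0],
    [0,0,0],
    [0,0,0],
    [0,0,0],
    [0,0,0],
    [0,0,0],
    [0,0,0],
    [0,0,0],
    [0,0,0],
  ],
  fingers=[1,1,1,1,-1,-1,-1,-1,-1,-1,-1,-1,-1],
  force=60,
)

```text
clock: 8.18
eef_pos: [0.4565, -0.373, 0.1522]
eef_rot: [3.141, 0.001, 1.734]
force: [0.5, 0.1, 2.0]
finger_gap: 0.0111
finger_force: 58.8
```

Run:
```python
from h import *
I=read_camera("scene");S=read_camera("side");W=read_camera("wrist");i=camera_info("wrist");np.savez("w3.npz",mtx=i["mtx"],pose=i["pose"]);cv2.imwrite("pics/w3.png",W[...,::-1])
k=lambda im,x,y,w,h:cv2.resize(im[y:y+h,x:x+w,::-1],(400,300),interpolation=cv2.INTER_CUBIC)
cv2.imwrite("pics/g3.png",np.vstack([np.hstack([k(I,190,70,120,90),k(S,185,240,160,120)]),np.hstack([k(W,130,120,256,192),k(W,0,0,512,384)])]))
```

>>> send_rows(
  dp=[
    [0,0,-0.1],
    [0,0,-0.3],
    [0,0,-0.5],
    [0,0,-0.5],
    [0,0,-0.5],
    [0,0,-0.5],
    [0,0,-0.5],
    [0,0,-0.35],
    [0,0,-0.15],
    [0.15,0,0],
    [0.3,0,0],
    [0.45,0.03,0],
    [0.55,0.05,0],
    [0.6,0.05,0],
    [0.6,0.05,0],
  ],
  delta_rot=[
    [0,0,0],
    [0,0,0],
    [0,0,0],
    [0,0,0],
    [0,0,0],
    [0,0,0],
    [0,0,0],
    [0,0,0],
    [0,0,0],
    [0,0,0],
    [0,0,0],
    [0,0,0],
    [0,0,0],
    [0,0,0],
    [0,0,0],
  ],
  fingers=[-1,-1,-1,-1,-1,-1,-1,-1,-1,-1,-1,-1,-1,-1,-1],
  force=100,
)

```text
clock: 9.58
eef_pos: [0.4446, -0.265, 0.2857]
eef_rot: [-3.139, -0.003, 1.734]
force: [-0.1, 1.2, -3.7]
finger_gap: 0.0107
finger_force: 97.6
```

Run:
```python
from h import *
s=state();print(s["force"],s["finger_gap"],s["finger_force"])
plan(.42,0,.285)
im=read_camera("side");c=big(mask(im,(0,150,90),(10,255,255),(150,60,330,330)));print(cv2.minAreaRect(c.astype(np.float32)))
```

```text
[-0.0908834   1.23875213 -3.70792284] 0.010653193887157852 97.55410552024841
q [-0.66  0.26  0.14  1.46  0.    0.75] pos [ 0.4446 -0.265   0.2857] rot [-3.139e+00 -3.000e-03  1.734e+00] t 9.58
dp units [6.638 0.469 0.038]
((249.5, 263.5), (17.0, 13.0), 90.0)
```

>>> send_rows(
  dp=[
    [0.6,0.05,0],
    [0.6,0.05,0],
    [0.6,0.05,0],
    [0.6,0.05,0],
    [0.6,0.05,0],
    [0.6,0.05,0],
    [0.6,0.05,0],
    [0.6,0.05,0],
    [0.6,0.05,0],
    [0.6,0.05,0],
    [0.6,0.1,0],
    [0.6,0.2,0],
    [0.6,0.24,0],
    [0.6,0.24,0],
    [0.6,0.24,0],
    [0.6,0.24,0],
    [0.6,0.24,0],
    [0.6,0.24,0],
    [0.6,0.24,0],
    [0.6,0.24,0],
  ],
  delta_rot=[
    [0,0,0],
    [0,0,0],
    [0,0,0],
    [0,0,0],
    [0,0,0],
    [0,0,0],
    [0,0,0],
    [0,0,0],
    [0,0,0],
    [0,0,0],
    [0,0,0],
    [0,0,0],
    [0,0,0],
    [0,0,0],
    [0,0,0],
    [0,0,0],
    [0,0,0],
    [0,0,0],
    [0,0,0],
    [0,0,0],
  ],
  fingers=[-1,-1,-1,-1,-1,-1,-1,-1,-1,-1,-1,-1,-1,-1,-1,-1,-1,-1,-1,-1],
)

```text
clock: 11.3
eef_pos: [0.4739, 0.2253, 0.2861]
eef_rot: [-3.138, 0.001, 1.735]
force: [-0.0, 0.6, -3.6]
finger_gap: 0.0105
finger_force: 97.6
```

Run:
```python
from h import *
plan(.505,.375,.098)
```

```text
q [ 0.32  0.27  0.16  1.46 -0.    1.73] pos [0.4739 0.2253 0.2861] rot [-3.138e+00  1.000e-03  1.735e+00] t 11.3
dp units [3.569 1.393 4.697]
```

>>> send_rows(
  dp=[
    [0.6,0.24,0],
    [0.6,0.24,0],
    [0.6,0.24,0],
    [0.45,0.2,0],
    [0.3,0.1,0.2],
    [0.15,0.1,0.3],
    [0,0,0.5],
    [0,0,0.5],
    [0,0,0.5],
    [0,0,0.5],
    [0,0,0.5],
    [0,0,0.4],
    [0,0,0.3],
    [0,0,0.15],
    [0,0,0],
    [0,0,0],
  ],
  delta_rot=[
    [0,0,0],
    [0,0,0],
    [0,0,0],
    [0,0,0],
    [0,0,0],
    [0,0,0],
    [0,0,0],
    [0,0,0],
    [0,0,0],
    [0,0,0],
    [0,0,0],
    [0,0,0],
    [0,0,0],
    [0,0,0],
    [0,0,0],
    [0,0,0],
  ],
  fingers=[-1,-1,-1,-1,-1,-1,-1,-1,-1,-1,-1,-1,-1,-1,-1,-1],
)

```text
clock: 12.63
eef_pos: [0.5011, 0.3373, 0.1333]
eef_rot: [-3.14, 0.001, 1.734]
force: [0.3, -0.5, -3.8]
finger_gap: 0.0105
finger_force: 97.6
```

Run:
```python
from h import *
plan(.505,.375,.091)
print(state()["force"])
```

```text
q [ 0.49  0.46  0.04  1.15 -0.    1.9 ] pos [0.5011 0.3373 0.1333] rot [-3.140e+00  1.000e-03  1.734e+00] t 12.63
dp units [0.916 0.252 1.055]
[ 0.26541257 -0.49951036 -3.82814491]
```

>>> send_rows(
  dp=[
    [0.3,0.08,0],
    [0.4,0.1,0],
    [0.22,0.07,0.1],
    [0,0,0.25],
    [0,0,0.25],
    [0,0,0.15],
    [0,0,0.1],
    [0,0,0.1],
    [0,0,0.05],
    [0,0,0],
  ],
  delta_rot=[
    [0,0,0],
    [0,0,0],
    [0,0,0],
    [0,0,0],
    [0,0,0],
    [0,0,0],
    [0,0,0],
    [0,0,0],
    [0,0,0],
    [0,0,0],
  ],
  fingers=[-1,-1,-1,-1,-1,-1,-1,-1,-1,-1],
)

```text
clock: 13.47
eef_pos: [0.5054, 0.3755, 0.0934]
eef_rot: [-3.141, 0.0, 1.734]
force: [0.3, 0.5, -2.9]
finger_gap: 0.0102
finger_force: 97.6
```

>>> send_rows(
  dp=[
    [0,0,0.04],
    [0,0,0.03],
    [0,0,0],
  ],
  delta_rot=[
    [0,0,0],
    [0,0,0],
    [0,0,0],
  ],
  fingers=[-1,-1,-1],
)

```text
clock: 13.72
eef_pos: [0.5059, 0.3762, 0.0913]
eef_rot: [3.141, -0.0, 1.734]
force: [0.5, -0.0, -3.8]
finger_gap: 0.0104
finger_force: 97.7
```

>>> send_rows(
  dp=[
    [0,0,0.04],
    [0,0,0.04],
    [0,0,0],
  ],
  delta_rot=[
    [0,0,0],
    [0,0,0],
    [0,0,0],
  ],
  fingers=[-1,-1,-1],
)

```text
clock: 13.97
eef_pos: [0.5069, 0.3767, 0.0912]
eef_rot: [3.138, -0.001, 1.734]
force: [-3.4, -1.8, 9.8]
finger_gap: 0.0104
finger_force: 99.6
```

>>> send_rows(
  dp=[
    [0,0,0],
    [0,0,0],
    [0,0,0],
    [0,0,0],
    [0,0,0],
    [0,0,0],
    [0,0,-0.2],
    [0,0,-0.4],
    [0,0,-0.6],
    [0,0,-0.6],
    [0,0,-0.7],
    [0,0,-0.7],
    [0,0,-0.7],
    [0,0,-0.7],
    [0,0,-0.5],
    [0,0,0],
    [0,0,0],
    [0,0,0],
    [0,0,0],
    [0,0,0],
  ],
  delta_rot=[
    [0,0,0],
    [0,0,0],
    [0,0,0],
    [0,0,0],
    [0,0,0],
    [0,0,0],
    [0,0,0],
    [0,0,0],
    [0,0,0],
    [0,0,0],
    [0,0,0],
    [0,0,-1],
    [0,0,-1],
    [0,0,-1],
    [0,0,-1],
    [0,0,-1],
    [0,0,-1],
    [0,0,-1],
    [0,0,-1],
    [0,0,-1],
  ],
  fingers=[1,1,1,1,1,1,1,1,1,1,1,1,1,1,1,1,1,1,1,1],
)

```text
clock: 15.63
eef_pos: [0.5056, 0.3761, 0.2926]
eef_rot: [3.141, 0.0, 2.524]
force: [-0.8, 0.7, 0.0]
finger_gap: 0.0851
finger_force: 0.0
```

Run:
```python
from h import *
for n in("scene","side"):
    im=read_camera(n);b=(280,200,380,330) if n=="scene" else (170,90,270,200)
    c=big(mask(im,(0,150,90),(10,255,255),b));r=cv2.minAreaRect(onz(n,c,.155).astype(np.float32));print(n,r)
plan(.40,.15,.27,np.radians(-155))
```

```text
scene ((0.5078845620155334, 0.3765464723110199), (0.012378310784697533, 0.09397751092910767), 10.19180679321289)
side ((0.5049882531166077, 0.373024046421051), (0.009870047681033611, 0.09036243706941605), 9.034032821655273)
q [0.54 0.51 0.54 1.6  0.   1.16] pos [0.5056 0.3761 0.2925] rot [3.141 0.    2.52 ] t 15.73
dp units [-1.148 -6.133  0.559]
rot units [ 5.0000e-03  5.0000e-03 -1.2129e+01]
```

>>> send_rows(
  dp=[
    [-0.13,-0.7,0],
    [-0.13,-0.7,0],
    [-0.13,-0.7,0],
    [-0.13,-0.7,0],
    [-0.13,-0.7,0],
    [-0.13,-0.7,0],
    [-0.13,-0.7,0],
    [-0.13,-0.7,0],
    [-0.13,-0.7,0],
    [0,0,0],
    [0,0,0],
    [0,0,0],
    [0,0,0],
    [0,0,0],
    [0,0,0],
    [0,0,0],
    [0,0,0],
    [0,0,0],
    [0,0,0],
    [0,0,0],
  ],
  delta_rot=[
    [0,0,0],
    [0,0,0],
    [0,0,0],
    [0,0,0],
    [0,0,0],
    [0,0,0],
    [0,0,0],
    [0,0,0],
    [0,0,0],
    [0,0,-1],
    [0,0,-1],
    [0,0,-1],
    [0,0,-1],
    [0,0,-1],
    [0,0,-1],
    [0,0,-1],
    [0,0,-1],
    [0,0,-1],
    [0,0,-1],
    [0,0,-1],
  ],
  fingers=[1,1,1,1,1,1,1,1,1,1,1,1,1,1,1,1,1,1,1,1],
)

```text
clock: 17.4
eef_pos: [0.3968, 0.144, 0.2924]
eef_rot: [-3.142, 0.001, -2.802]
force: [-0.1, 0.0, 0.2]
finger_gap: 0.0854
finger_force: 0.0
```

Run:
```python
from h import *
plan(.532,-.114,.27,np.radians(-155))
```

```text
q [ 0.2   0.05 -0.09  1.43  0.   -0.14] pos [0.3968 0.144  0.2924] rot [-3.142e+00  1.000e-03 -2.802e+00] t 17.4
dp units [-1.036 -7.207  0.56 ]
rot units [-0.     0.008 -1.106]
```

>>> send_rows(
  dp=[
    [-0.1,-0.72,0],
    [-0.1,-0.72,0],
    [-0.1,-0.72,0],
    [-0.1,-0.72,0],
    [-0.1,-0.72,0],
    [-0.1,-0.72,0],
    [-0.1,-0.72,0],
    [-0.1,-0.72,0],
    [-0.1,-0.72,0],
    [-0.1,-0.72,0],
    [0,0,0],
    [0,0,0],
    [0,0,0],
  ],
  delta_rot=[
    [0,0,0],
    [0,0,0],
    [0,0,0],
    [0,0,0],
    [0,0,0],
    [0,0,0],
    [0,0,0],
    [0,0,0],
    [0,0,0],
    [0,0,0],
    [0,0,-1],
    [0,0,0],
    [0,0,0],
  ],
  fingers=[1,1,1,1,1,1,1,1,1,1,1,1,1],
)

```text
clock: 18.48
eef_pos: [0.53, -0.1144, 0.292]
eef_rot: [3.141, 0.0, -2.72]
force: [1.2, 0.2, 0.3]
finger_gap: 0.0848
finger_force: 0.0
```

Run:
```python
from h import *
np.set_printoptions(precision=3,suppress=True)
i=camera_info("wrist");im=read_camera("wrist");cv2.imwrite("pics/w4.png",im[...,::-1]);np.savez("w4.npz",mtx=i["mtx"],pose=i["pose"])
plan(.532,-.114,.10,np.radians(-155))
# expected cap px
M=np.array(i["pose"])
def px(P):
    c=M[:3,:3].T@(np.array(P)-M[:3,3]);u=np.array(i["mtx"])@c;return u[:2]/u[2]
print(px([.532,-.114,.169]),px(state()["eef_pos"]))
```

```text
q [-0.33  0.31  0.22  1.49  0.   -0.75] pos [ 0.53  -0.114  0.292] rot [ 3.141  0.    -2.719] t 18.53
dp units [-0.047 -0.023  4.805]
rot units [ 0.003  0.003 -0.156]
[255.889 175.344] [256.742 225.899]
```

View pics/w4.png

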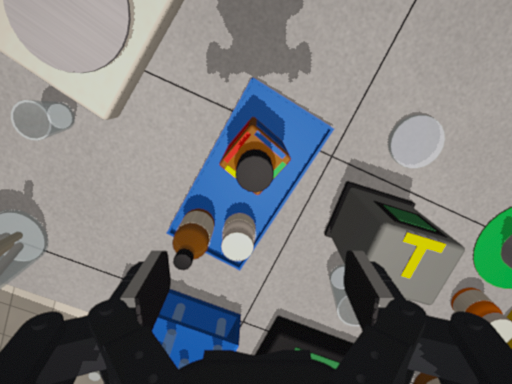

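>>> send_rows(
  dp=[
    [0.06,-0.02,0.4],
    [0,0,0.6],
    [0,0,0.6],
    [0,0,0.6],
    [0,0,0.6],
    [0,0,0.6],
    [0,0,0.5],
    [0,0,0.4],
    [0,0,0.3],
    [0,0,0.2],
    [0,0,0],
    [0,0,0],
    [0,0,0],
    [0,0,0],
    [0,0,0],
    [0,0,0],
    [0,0,0],
    [0,0,0],
  ],
  delta_rot=[
    [0,0,0],
    [0,0,0],
    [0,0,0],
    [0,0,0],
    [0,0,0],
    [0,0,0],
    [0,0,0],
    [0,0,0],
    [0,0,0],
    [0,0,0],
    [0,0,0],
    [0,0,0],
    [0,0,0],
    [0,0,0],
    [0,0,0],
    [0,0,0],
    [0,0,0],
    [0,0,0],
  ],
  fingers=[1,1,1,1,1,1,1,1,1,1,1,-1,-1,-1,-1,-1,-1,-1],
  force=70,
)

```text
clock: 20.03
eef_pos: [0.5295, -0.1167, 0.1012]
eef_rot: [-3.14, 0.002, -2.717]
force: [0.1, -1.1, 6.3]
finger_gap: 0.0387
finger_force: 70.2
```

Run:
```python
from h import *
print(state()["eef_rot"])
# pan from w3 (pail on pan, before lift)? and from w4: pan edge circle
I=dict(np.load("w4.npz"));im=cv2.imread("pics/w4.png")
g=cv2.cvtColor(im,cv2.COLOR_BGR2HSV);print(im[30,70],im[60,115],im[85,60])
```

```text
[-3.13962283e+00  2.14430685e-03 -2.71655660e+00]
[169 171 178] [188 202 201] [194 208 206]
```

>>> send_rows(
  dp=[
    [0,0,-0.1],
    [0,0,-0.3],
    [0,0,-0.5],
    [0,0,-0.5],
    [0,0,-0.5],
    [0,0,-0.4],
    [0,0,-0.2],
    [0.1,0.2,0],
    [0.2,0.4,0],
    [0.25,0.55,0],
    [0.25,0.55,0],
    [0.25,0.55,0],
    [0.2,0.45,0],
    [0.1,0.25,0],
    [0.03,0.05,0],
    [0,0,0],
  ],
  delta_rot=[
    [0,0,0],
    [0,0,0],
    [0,0,0],
    [0,0,0],
    [0,0,0],
    [0,0,0],
    [0,0,0],
    [0,0,0],
    [0,0,0],
    [0,0,0],
    [0,0,0],
    [0,0,0],
    [0,0,0],
    [0,0,0],
    [0,0,-0.5],
    [0,0,-1],
  ],
  fingers=[-1,-1,-1,-1,-1,-1,-1,-1,-1,-1,-1,-1,-1,-1,-1,-1],
  force=100,
)

```text
clock: 21.37
eef_pos: [0.4266, -0.0286, 0.1987]
eef_rot: [3.14, -0.002, -2.582]
force: [1.0, -0.4, -4.1]
finger_gap: 0.0381
finger_force: 101.3
```

Run:
```python
from h import *
print(state()["finger_gap"],state()["force"])
plan(.43,-.03,.2,np.radians(-41.8))
```

```text
0.03813897316780073 [ 1.01225734 -0.35414686 -4.09462049]
q [-0.22  0.08 -0.3   1.19  0.   -0.78] pos [ 0.4266 -0.0286  0.1987] rot [ 3.140e+00 -2.000e-03 -2.582e+00] t 21.37
dp units [-0.055 -0.075 -0.032]
rot units [ 3.1000e-02  5.0000e-03 -2.1222e+01]
```

>>> send_rows(
  dp=[
    [0,0,0],
    [0,0,0],
    [0,0,0],
    [0,0,0],
    [0,0,0],
    [0,0,0],
    [0,0,0],
    [0,0,0],
    [0,0,0],
    [0,0,0],
    [0,0,0],
    [0,0,0],
    [0,0,0],
    [0,0,0],
    [0,0,0],
    [0,0,0],
    [0,0,0],
    [0,0,0],
    [0,0,0],
    [0,0,0],
  ],
  delta_rot=[
    [0,0,-1],
    [0,0,-1],
    [0,0,-1],
    [0,0,-1],
    [0,0,-1],
    [0,0,-1],
    [0,0,-1],
    [0,0,-1],
    [0,0,-1],
    [0,0,-1],
    [0,0,-1],
    [0,0,-1],
    [0,0,-1],
    [0,0,-1],
    [0,0,-1],
    [0,0,-1],
    [0,0,-1],
    [0,0,-1],
    [0,0,-1],
    [0,0,-1],
  ],
  fingers=[-1,-1,-1,-1,-1,-1,-1,-1,-1,-1,-1,-1,-1,-1,-1,-1,-1,-1,-1,-1],
)

```text
clock: 23.03
eef_pos: [0.4277, -0.0294, 0.1987]
eef_rot: [3.14, 0.002, -0.836]
force: [-0.2, -0.2, -4.2]
finger_gap: 0.038
finger_force: 101.3
```

Run:
```python
from h import *
plan(.43,.0914,.142,np.radians(-41.8))
# check bottle yaw/position from side view: red label / green etc.
im=read_camera("side");i=camera_info("side")
for n,lo,hi in(("yel",(22,150,100),(35,255,255)),("blue",(105,120,60),(125,255,255)),("red",(0,150,60),(8,255,255)),("grn",(50,120,40),(80,255,255))):
    m=mask(im,lo,hi,(170,175,260,260))
    if m.any():
        c=big(m);print(n,cv2.boundingRect(c),cv2.contourArea(c))
cv2.imwrite("pics/s5.png",im[...,::-1])
```

```text
q [-0.22  0.08 -0.29  1.19 -0.   -2.52] pos [ 0.4277 -0.0294  0.1987] rot [ 3.14e+00  2.00e-03 -8.36e-01] t 23.03
dp units [-2.2   -2.071  1.418]
rot units [ 0.012  0.019 -1.217]
yel (228, 179, 19, 9) 45.0
blue (218, 243, 42, 17) 563.5
red (209, 191, 5, 11) 15.5
grn (211, 175, 13, 12) 84.5
```

>>> send_rows(
  dp=[
    [0,0,0],
    [0,0,0],
    [-0.15,-0.19,0],
    [-0.35,-0.4,0],
    [-0.4,-0.46,0],
    [-0.4,-0.46,0],
    [-0.35,-0.4,0.1],
    [-0.22,-0.26,0.3],
    [-0.1,-0.12,0.4],
    [0.1,-0.1,0.4],
    [0.2,-0.17,0.2],
    [0.17,-0.15,0],
    [0,0,0],
    [0,0,0],
    [0,0,0],
  ],
  delta_rot=[
    [0,0,-0.6],
    [0,0,-0.6],
    [0,0,0],
    [0,0,0],
    [0,0,0],
    [0,0,0],
    [0,0,0],
    [0,0,0],
    [0,0,0],
    [0,0,0],
    [0,0,0],
    [0,0,0],
    [0,0,0],
    [0,0,0],
    [0,0,0],
  ],
  fingers=[-1,-1,-1,-1,-1,-1,-1,-1,-1,-1,-1,-1,-1,-1,-1],
)

```text
clock: 24.33
eef_pos: [0.4574, 0.0909, 0.1447]
eef_rot: [-3.141, -0.001, -0.736]
force: [0.4, 0.1, -3.8]
finger_gap: 0.0376
finger_force: 101.4
```

Run:
```python
from h import *
np.set_printoptions(precision=3,suppress=True)
plan(.4555,.0914,.142,np.radians(-41.8))
i=camera_info("side");im=read_camera("side");M=np.array(i["pose"])
for P in ([.458,.058,.0995],[.4555,.0914,.155],[.49,.095,.1]):
    c=M[:3,:3].T@(np.array(P)-M[:3,3]);u=np.array(i["mtx"])@c;print("exp",P,u[:2]/u[2])
c=big(mask(im,(100,120,50),(130,255,255),(190,150,245,240)));r=cv2.minAreaRect(c.astype(np.float32));print("blue label",r)
o,d=ray("side",r[0]);t=(.06-o[1])/d[0,1];print(o+d[0]*t)
cv2.imwrite("pics/s6.png",cv2.resize(im[140:260,170:290,::-1],(600,600),interpolation=cv2.INTER_CUBIC))
```

```text
q [ 0.06  0.18 -0.32  1.07  0.   -2.35] pos [0.457 0.091 0.145] rot [-3.141 -0.001 -0.736] t 24.33
dp units [-0.044  0.023  0.068]
rot units [-0.011 -0.007 -0.078]
exp [0.458, 0.058, 0.0995] [210.334 208.174]
exp [0.4555, 0.0914, 0.155] [206.587 186.83 ]
exp [0.49, 0.095, 0.1] [218.661 198.953]
blue label ((210.0, 206.0), (18.0, 14.0), 90.0)
[0.458 0.06  0.106]
```

>>> send_rows(
  dp=[
    [0,0,0],
    [0,0,0],
    [0,0,0],
    [0,0,0],
    [0,0,0],
    [0,0,0],
    [0,0,0],
    [0,0,0],
    [0,0,0],
    [0,0,0],
    [0,0,0],
    [0,0,0],
    [0,0,0],
    [0,0,0],
    [0,0,0],
    [0,0,0],
    [0,0,0],
    [0,0,0],
    [0,0,0],
    [0,0,0],
  ],
  delta_rot=[
    [0,0,0],
    [0,0,0],
    [0,0,0],
    [0,0,0],
    [0,0,0],
    [0,0,0],
    [0,0,0],
    [0,0,0],
    [0,0,0],
    [0,0,0],
    [0,0,0],
    [0,0,0],
    [0,0,0],
    [0,0,0],
    [0,0,0],
    [0,0,1],
    [0,0,1],
    [0,0,1],
    [0,0,1],
    [0,0,1],
  ],
  fingers=[-1,-1,-1,-1,-1,-1,-1,-1,-1,-1,-1,-1,-1,-1,-1,-1,-1,-1,-1,-1],
)

```text
clock: 26.05
eef_pos: [0.4567, 0.091, 0.1439]
eef_rot: [-3.142, 0.0, -1.176]
force: [0.0, 1.0, -4.3]
finger_gap: 0.038
finger_force: 101.4
```

>>> send_rows(
  dp=[
    [0,0,0],
    [0,0,0],
    [0,0,0],
    [0,0,0],
    [0,0,0],
    [0,0,0],
    [0,0,0],
    [0,0,0],
    [0,0,0],
    [0,0,0],
    [0,0,0],
    [0,0,0],
    [0,0,0],
    [0,0,0],
    [0,0,0],
    [0,0,0],
  ],
  delta_rot=[
    [0,0,1],
    [0,0,1],
    [0,0,1],
    [0,0,1],
    [0,0,1],
    [0,0,1],
    [0,0,1],
    [0,0,1],
    [0,0,1],
    [0,0,1],
    [0,0,1],
    [0,0,1],
    [0,0,1],
    [0,0,0],
    [0,0,0],
    [0,0,0],
  ],
  fingers=[-1,-1,-1,-1,-1,-1,-1,-1,-1,-1,-1,-1,-1,-1,-1,-1],
)

```text
clock: 27.38
eef_pos: [0.4567, 0.091, 0.1439]
eef_rot: [3.142, 0.0, -2.304]
force: [0.2, -0.9, -5.2]
finger_gap: 0.0381
finger_force: 101.5
```

Run:
```python
from h import *
plan(.4565,.0914,.142,np.radians(-131.8))
im=read_camera("side");c=big(mask(im,(0,140,50),(10,255,255),(190,150,245,240)));r=cv2.minAreaRect(c.astype(np.float32));print("red label",r)
```

```text
q [ 0.06  0.18 -0.32  1.06  0.   -0.78] pos [0.4567 0.091  0.1439] rot [ 3.142  0.    -2.304] t 27.38
dp units [-0.004  0.01   0.047]
rot units [ 0.001  0.    -0.045]
red label ((211.23770141601562, 206.11477661132812), (19.646257400512695, 17.292325973510742), 84.80557250976562)
```

>>> send_rows(
  dp=[
    [0,0,0],
    [0,0,0],
    [0,0,0],
    [0,0,0],
    [0,0,0],
    [0,0,0],
    [0,0,0],
    [0,0,0],
    [0,0,0],
    [0,0,0],
    [0,0,0],
    [0,0,0],
    [0,0,0],
    [0,0,0],
    [0,0,0],
    [0,0,0],
    [0,0,0],
    [0,0,0],
    [0,0,0],
    [0,0,0],
  ],
  delta_rot=[
    [0,0,0],
    [0,0,0],
    [0,0,0],
    [0,0,0],
    [0,0,0],
    [0,0,0],
    [0,0,0],
    [0,0,0],
    [0,0,0],
    [0,0,0],
    [0,0,0],
    [0,0,0],
    [0,0,0],
    [0,0,0],
    [0,0,1],
    [0,0,1],
    [0,0,1],
    [0,0,1],
    [0,0,1],
    [0,0,1],
  ],
  fingers=[-1,-1,-1,-1,-1,-1,-1,-1,-1,-1,-1,-1,-1,-1,-1,-1,-1,-1,-1,-1],
)

```text
clock: 29.1
eef_pos: [0.4567, 0.091, 0.1439]
eef_rot: [3.142, 0.0, -2.834]
force: [-0.2, -0.1, -3.7]
finger_gap: 0.0381
finger_force: 101.6
```

>>> send_rows(
  dp=[
    [0,0,0],
    [0,0,0],
    [0,0,0],
    [0,0,0],
    [0,0,0],
    [0,0,0],
    [0,0,0],
    [0,0,0],
    [0,0,0],
    [0,0,0],
    [0,0,0],
    [0,0,0],
    [0,0,0],
    [0,0,0],
    [0,0,0],
  ],
  delta_rot=[
    [0,0,1],
    [0,0,1],
    [0,0,1],
    [0,0,1],
    [0,0,1],
    [0,0,1],
    [0,0,1],
    [0,0,1],
    [0,0,1],
    [0,0,1],
    [0,0,1],
    [0,0,1],
    [0,0,0],
    [0,0,0],
    [0,0,0],
  ],
  fingers=[-1,-1,-1,-1,-1,-1,-1,-1,-1,-1,-1,-1,-1,-1,-1],
)

```text
clock: 30.35
eef_pos: [0.4567, 0.091, 0.1439]
eef_rot: [3.141, -0.0, 2.408]
force: [-0.3, 0.2, -3.5]
finger_gap: 0.0382
finger_force: 101.5
```

>>> send_rows(
  dp=[
    [0,0,0],
    [0,0,0],
    [0,0,0],
    [0,0,0],
    [0,0,0],
    [0,0,0],
    [0,0,0],
    [0,0,0],
    [0,0,0],
    [0,0,0],
    [0,0,0],
    [0,0,0],
    [0,0,0],
    [0,0,0],
  ],
  delta_rot=[
    [0,0,0],
    [0,0,0],
    [0,0,0],
    [0,0,0],
    [0,0,0],
    [0,0,0],
    [0,0,0],
    [0,0,0],
    [0,0,0],
    [0,0,0],
    [0,0,0],
    [0,0,0],
    [0,0,0],
    [0,0,0],
  ],
  fingers=[-1,-1,-1,-1,-1,-1,-1,-1,-1,-1,-1,-1,-1,-1],
)

```text
clock: 31.52
eef_pos: [0.4567, 0.091, 0.1439]
eef_rot: [3.141, -0.0, 2.406]
force: [-0.2, -0.1, -3.6]
finger_gap: 0.0384
finger_force: 101.5
```

>>> send_rows(
  dp=[
    [0,0,0],
    [0,0,0],
    [0,0,0],
    [0,0,0],
    [0,0,0],
    [0,0,0],
    [0,0,0],
    [0,0,0],
    [0,0,0],
    [0,0,0],
    [0,0,0],
    [0,0,0],
    [0,0,0],
    [0,0,0],
    [0,0,0],
    [0,0,0],
    [0,0,0],
    [0,0,0],
    [0,0,0],
    [0,0,0],
  ],
  delta_rot=[
    [0,0,1],
    [0,0,1],
    [0,0,1],
    [0,0,1],
    [0,0,1],
    [0,0,1],
    [0,0,1],
    [0,0,1],
    [0,0,1],
    [0,0,1],
    [0,0,1],
    [0,0,1],
    [0,0,1],
    [0,0,1],
    [0,0,1],
    [0,0,1],
    [0,0,1],
    [0,0,1],
    [0,0,0],
    [0,0,0],
  ],
  fingers=[-1,-1,-1,-1,-1,-1,-1,-1,-1,-1,-1,-1,-1,-1,-1,-1,-1,-1,-1,-1],
)

```text
clock: 33.18
eef_pos: [0.4567, 0.091, 0.1439]
eef_rot: [3.142, -0.0, 0.838]
force: [-0.2, 0.1, -4.2]
finger_gap: 0.0379
finger_force: 101.5
```

>>> send_rows(
  dp=[
    [0,0,0],
    [0,0,0],
    [0,0,0],
    [0,0,0],
    [0,0,0],
    [0,0,0],
    [0,0,0],
    [0,0,0],
    [0,0,0],
    [0,0,0],
    [0,0,0],
    [0,0,0],
    [0,0,0],
    [0,0,0],
    [0,0,0],
  ],
  delta_rot=[
    [0,0,0],
    [0,0,0],
    [0,0,0],
    [0,0,0],
    [0,0,0],
    [0,0,0],
    [0,0,0],
    [0,0,0],
    [0,0,0],
    [0,0,0],
    [0,0,0],
    [0,0,0],
    [0,0,0],
    [0,0,0],
    [0,0,0],
  ],
  fingers=[-1,-1,-1,-1,-1,-1,-1,-1,-1,-1,-1,-1,-1,-1,-1],
)

```text
clock: 34.43
eef_pos: [0.4567, 0.091, 0.1439]
eef_rot: [-3.141, -0.0, 0.835]
force: [-0.2, 1.1, -3.4]
finger_gap: 0.0378
finger_force: 101.5
```

Run:
```python
from h import *
np.set_printoptions(precision=3,suppress=True)
plan(.40,-.05,.27)
im=read_camera("side");c=big(mask(im,(50,100,40),(80,255,255),(190,190,225,240)));print(cv2.minAreaRect(c.astype(np.float32)))
# pan centre: w4 is partial, use side & scene now, bare pan: fit ellipse of steel inside white body
c=big(mask(im,(10,12,190),(40,70,255),(190,300,310,384)));print("white side",cv2.boundingRect(c))
for n in("scene","side"):
    im=read_camera(n);cv2.imwrite(f"pics/{n}9.png",im[...,::-1])
    if n=="scene":a=cv2.resize(im[120:165,205:270,::-1],(390,270),interpolation=cv2.INTER_CUBIC)
    else:b=cv2.resize(im[304:384,195:310,::-1],(402,280),interpolation=cv2.INTER_CUBIC)
out=np.zeros((560,800,3),np.uint8);out[:270,:390]=a;out[:280,398:]=b
w=cv2.imread("pics/w4.png")[0:130,0:190];out[280:560,0:409]=cv2.resize(w,(409,280),interpolation=cv2.INTER_CUBIC)
cv2.imwrite("pics/pan.png",out)
```

```text
q [ 0.06  0.18 -0.32  1.06  0.    2.37] pos [0.457 0.091 0.144] rot [-3.141 -0.     0.835] t 34.43
dp units [-3.565  1.314 -3.154]
((210.18997192382812, 207.32998657226562), (17.677669525146484, 16.12203598022461), 81.8698959350586)
white side (190, 300, 120, 84)
```

View pics/pan.png

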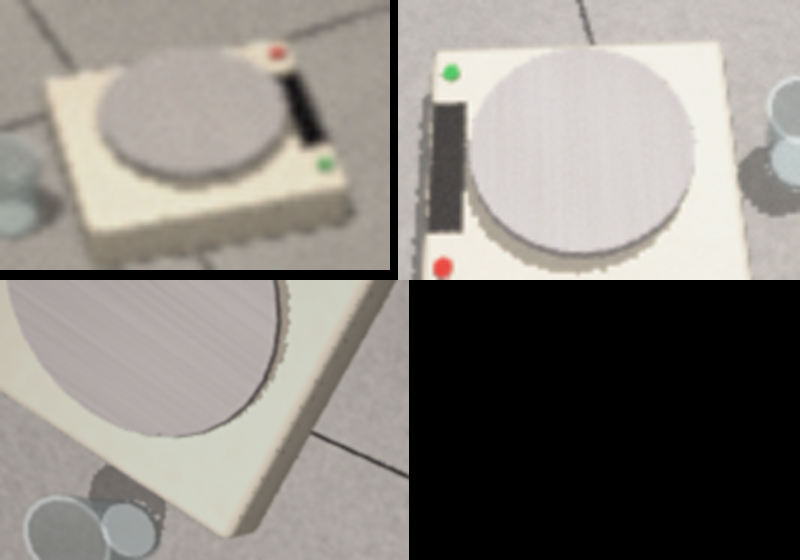

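Run:
```python
from h import *
np.set_printoptions(precision=4,suppress=True)
print(onz("side",[[247.6,346.6]],.065),onz("scene",[[237,138.7]],.065),cross(ray("side",[247.6,346.6]),ray("scene",[237,138.7])))
I=dict(np.load("w4.npz"))
w=onz("w",(np.array([[278,345],[170,436],[10,300],[245,405],[85,406],[275,290]])-[0,280])/2.153,.065,I)
s=np.linalg.lstsq(np.c_[2*w,np.ones(len(w))],(w**2).sum(1),rcond=None)[0];print(s[:2],np.sqrt(s[2]+s[0]**2+s[1]**2))
```

```text
[[ 0.4634 -0.3911]] [[ 0.4648 -0.3823]] (array([ 0.4633, -0.3878,  0.0601]), np.float64(0.0017179701929638212))
[ 0.4629 -0.3854] 0.07223229108095183
```

>>> send_rows(
  dp=[
    [-0.2,0.1,0],
    [-0.4,0.2,0],
    [-0.4,0.2,0],
    [-0.45,0.2,-0.3],
    [-0.5,0.2,-0.5],
    [-0.5,0.2,-0.5],
    [-0.5,0.15,-0.5],
    [-0.4,0.1,-0.5],
    [-0.2,0.05,-0.5],
    [0,0,-0.3],
    [0,0,0],
  ],
  delta_rot=[
    [0,0,0],
    [0,0,0],
    [0,0,0],
    [0,0,0],
    [0,0,0],
    [0,0,0],
    [0,0,0],
    [0,0,0],
    [0,0,0],
    [0,0,0],
    [0,0,0],
  ],
  fingers=[-1,-1,-1,-1,-1,-1,-1,-1,-1,-1,-1],
)

```text
clock: 35.5
eef_pos: [0.4041, -0.0533, 0.2706]
eef_rot: [3.137, -0.002, 0.834]
force: [-0.3, 0.2, -2.7]
finger_gap: 0.0384
finger_force: 101.7
```

>>> send_rows(
  dp=[
    [-0.15,0.2,0],
    [-0.3,0.4,0],
    [-0.4,0.52,0],
    [-0.4,0.52,0],
    [-0.4,0.52,0],
    [-0.4,0.52,0],
    [-0.4,0.52,0],
    [-0.4,0.52,0],
    [-0.4,0.52,0],
    [-0.4,0.52,0],
    [-0.4,0.52,0],
    [-0.4,0.52,0],
    [-0.4,0.5,0],
    [-0.25,0.3,0],
    [-0.1,0.15,0],
    [0,0,0],
    [0,0,0],
  ],
  delta_rot=[
    [0,0,0],
    [0,0,0],
    [0,0,0],
    [0,0,0],
    [0,0,0],
    [0,0,0],
    [0,0,0],
    [0,0,0],
    [0,0,0],
    [0,0,0],
    [0,0,0],
    [0,0,0],
    [0,0,0],
    [0,0,0],
    [0,0,0],
    [0,0,0],
    [0,0,0],
  ],
  fingers=[-1,-1,-1,-1,-1,-1,-1,-1,-1,-1,-1,-1,-1,-1,-1,-1,-1],
)

```text
clock: 36.92
eef_pos: [0.4632, -0.3866, 0.2665]
eef_rot: [-3.139, -0.001, 0.836]
force: [-0.2, 0.1, -3.9]
finger_gap: 0.0381
finger_force: 101.6
```

Run:
```python
from h import *
plan(.463,-.386,.166)
```

```text
q [-0.8   0.44  0.36  1.49  0.    1.51] pos [ 0.4632 -0.3866  0.2665] rot [-3.139e+00 -1.000e-03  8.360e-01] t 36.92
dp units [ 0.006 -0.008  2.514]
```

>>> send_rows(
  dp=[
    [0,0,0.2],
    [0,0,0.4],
    [0,0,0.5],
    [0,0,0.5],
    [0,0,0.4],
    [0,0,0.25],
    [0,0,0.15],
    [0,0,0.1],
    [0,0,0.05],
    [0,0,0.05],
    [0,0,0],
  ],
  delta_rot=[
    [0,0,0],
    [0,0,0],
    [0,0,0],
    [0,0,0],
    [0,0,0],
    [0,0,0],
    [0,0,0],
    [0,0,0],
    [0,0,0],
    [0,0,0],
    [0,0,0],
  ],
  fingers=[-1,-1,-1,-1,-1,-1,-1,-1,-1,-1,-1],
)

```text
clock: 37.83
eef_pos: [0.464, -0.3876, 0.1644]
eef_rot: [3.14, 0.0, 0.836]
force: [-0.5, -0.6, -3.6]
finger_gap: 0.0378
finger_force: 101.8
```

>>> send_rows(
  dp=[
    [0,0,0.04],
    [0,0,0.03],
    [0,0,0],
  ],
  delta_rot=[
    [0,0,0],
    [0,0,0],
    [0,0,0],
  ],
  fingers=[-1,-1,-1],
)

```text
clock: 38.08
eef_pos: [0.4642, -0.3877, 0.1623]
eef_rot: [3.14, 0.0, 0.835]
force: [-1.3, 0.7, 3.3]
finger_gap: 0.038
finger_force: 102.5
```

>>> send_rows(
  dp=[
    [0,0,0],
    [0,0,0],
    [0,0,0],
    [0,0,0],
    [0,0,0],
    [0,0,0],
    [0,0,0],
    [0,0,0],
    [0,0,-0.2],
    [0,0,-0.4],
    [0,0,-0.5],
    [0,0,-0.5],
    [0,0,-0.5],
    [0,0,-0.5],
    [0,0,-0.5],
    [0,0,-0.3],
    [0,0,0],
  ],
  delta_rot=[
    [0,0,0],
    [0,0,0],
    [0,0,0],
    [0,0,0],
    [0,0,0],
    [0,0,0],
    [0,0,0],
    [0,0,0],
    [0,0,0],
    [0,0,0],
    [0,0,0],
    [0,0,0],
    [0,0,0],
    [0,0,0],
    [0,0,0],
    [0,0,0],
    [0,0,0],
  ],
  fingers=[0.3,0.3,0.6,1,1,1,1,1,1,1,1,1,1,1,1,1,1],
)

```text
clock: 39.5
eef_pos: [0.4647, -0.3883, 0.3009]
eef_rot: [3.135, 0.0, 0.836]
force: [0.6, -0.0, 0.3]
finger_gap: 0.0855
finger_force: 0.0
```

Run:
```python
from h import *
np.set_printoptions(precision=3,suppress=True)
s=state();print(s["eef_pos"],s["finger_gap"],s["force"])
i=camera_info("wrist");im=read_camera("wrist");M=np.array(i["pose"])
def px(P):
    c=M[:3,:3].T@(np.array(P)-M[:3,3]);u=np.array(i["mtx"])@c;return u[:2]/u[2]
e=px([.464,-.388,.23]);print("exp cap",e)
x,y=e.astype(int);c=big(mask(im,(0,0,0),(180,255,60),(x-40,y-40,x+40,min(y+40,383))));k,r=cv2.minEnclosingCircle(c);print("cap",k,r,onz("w",[k],.23,i))
S=read_camera("side");j=camera_info("side");N=np.array(j["pose"])
for n,lo,hi in(("red",(0,140,50),(8,255,255)),("yel",(22,150,100),(35,255,255)),("grn",(50,120,40),(80,255,255)),("blu",(100,120,50),(130,255,255))):
    m=mask(S,lo,hi,(215,285,285,370))
    if m.any():c=big(m);print(n,cv2.contourArea(c),cv2.minAreaRect(c.astype(np.float32)))
m=mask(S,(0,150,90),(10,255,255),(170,90,270,200));c=big(m);print("pail",cv2.minAreaRect(onz("side",c,.155).astype(np.float32)))
```

```text
[ 0.465 -0.388  0.301] 0.08551570512100436 [ 0.642 -0.038  0.346]
exp cap [255.982 188.628]
cap (255.14999389648438, 186.60000610351562) 25.690217971801758 [[ 0.465 -0.386]]
red 7.5 ((234.20001220703125, 308.5999755859375), (2.5298221111297607, 4.427187919616699), 71.56504821777344)
yel 37.5 ((232.58108520507812, 336.98651123046875), (22.193862915039062, 4.438772678375244), 80.53767395019531)
grn 19.0 ((251.05001831054688, 326.6500549316406), (1.8973666429519653, 19.28989028930664), 71.56505584716797)
blu 16.0 ((259.5000305175781, 313.5000305175781), (13.86362075805664, 2.2360680103302), 63.43495178222656)
pail ((0.5049882531166077, 0.373024046421051), (0.009870047681033611, 0.09036243706941605), 9.034032821655273)
```

```bash
python3 -c "
from rig import close_job
print(close_job())"
```

```text
the job is handed in; nothing more can be done
None
```

The job is handed in at about 40 s: the pail stands on the mat, each label was held still in front of the window for over a second in the order red, yellow, green, blue (though I had no sign from the reader that it read them), and the bottle stands upright about 2 mm from the pan's centre by my measurement, with neither vessel tipped and, on my final check, the pail unmoved; I did not re-measure the bystanders.

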